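# Index and lock the finds-photography turntable

### The job

Turn the photo turntable by light fingertip pressure on the black band round its rim until the white engraved mark faces the red pointer and stands still there; press on the sprung disc no harder than 15 N. Then push the orange brake post in until its rubber shoe is fully home against the rim, leaving the mark at the pointer, and take the gripper away. Leave the bowl, the scale bar and the finds tray alone.

Things in the scene. Friction and masses are not known exactly. Their poses are not given: they have to be found in the camera images.
- turntable: Fixed grey base plate of the photo turntable, 270 x 390 x 12 mm; it does not move. Origin: on the bench top, on the vertical turning axis of the disc. Its +x points from the axis to the red pointer, its +y from the axis to the brake. Above it rides the sprung disc, on a height column left at an arbitrary setting.
- disc_mid (a point): Fixed point on the disc's axis, 74 mm above the bench. The disc is 240 mm across, 20 mm thick, edge grooved, top flat; the outer 40 mm of its top is the black rubber band. Its top lies anywhere from 60 to 88 mm above the bench: that height is NOT reported, feel or see it. Pressed, it sinks straight down, 4 N per mm. More than 15 N is not allowed.
- pointer_tip (a point): Tip of the fixed red pointer, 124 mm from the disc's axis along the base's +x and 97 mm above the bench; a flat red arrowhead 37 mm wide. The red post behind it, 12 x 24 mm in plan and 100 mm high, is centred 151 mm from the axis.
- platter (a joint): Angle of the disc, rad, counter-clockwise from above, endless. 0 (or a whole turn): the white mark, a radial line 58 x 4 mm ending at the rim, points at the pointer. Starts at 0.7 to 2.4, so clockwise is the short way. Closed fingertips pressing 4 to 8 N on the band, 100 mm from the axis, drag it round by friction (about 1.6 N needed there); lighter contact slips. It stays where left.
- brake (a joint): How far the brake is pushed in, in m: 0 at the start (off), growing as the brake slides along the base's -y towards the axis. At about 0.022 the rubber shoe meets the disc's rim (home); it cannot pass 0.025. It slides with about 4 N and stays where it is left.
- brake_post (a point): Centre of the top of the orange upright brake post, 104 mm above the bench; moves with the brake. The post is round, 18 mm across, on a carriage whose top is 44 mm above the bench. With the brake off it stands 199 mm from the disc's axis along the base's +y: push it from its outer side towards the axis. The rubber shoe (10 x 36 mm, 96 mm high) is 52 mm from it, on the disc's side.
- jar: Bystander: loose terracotta bowl, 80 mm across, 85 mm high, upright. Origin: centre of its underside.
- scale_bar: Bystander: loose black and white photo scale bar, 100 x 20 x 10 mm, flat. Origin: centre of its underside.
- finds_tray: Bystander: loose lime-yellow open tray with two sherds, 160 x 110 x 45 mm. Origin: centre of its underside.

How it is judged:
By the outcome, as a careful person would: the job done as asked, in the order asked, and still so for the second after the job is handed in, with the robot touching nothing.
It also fails if it takes over 72 s, if anything falls off the work surface, if the arm or the gripper's body presses on something with over 40 N, if the wrist force passes 120 N, or if a joint passes its speed limit or range.

### The arm

A 6-joint arm with a two-finger parallel gripper is mounted at the origin on the work surface. World frame = base frame: x ahead of the robot, y to its left, z up, the work surface at z = 0. Lengths are in mm, angles in rad, forces in N, time in s.
With the tool pointing down it reaches from about 325 to 875 mm from the base axis. Payload 4.4 kg.
Tool frame: the origin (TCP) lies on the centre line of the jaws, within the pads' length; the fingertips stand ahead of it and the grasp point (between the pads) lies 6 mm ahead of it (ctrl.tcp_to_tips is the z of the fingertips in the tool frame, in mm); z points along the fingers, y is the direction in which the jaws open and shut (so a half turn about z gives the same grasp; the last joint's range is limited). The gripper opens to 85 mm and grips with 20 to 120 N. Pads are 22 mm wide; open, the fingers measure 114 mm over their backs; the gripper's body (76 mm by 85 mm) begins 54 mm behind the grasp point. The pads swing forward as they close: fully open they stand 13 mm farther back than shut.
Start: joints at [1.119, 0.207, 1.542, -0, 1.393, -0.15], TCP at [170.922, 549.011, 256.282] pointing down, gripper open.
Joint ranges: [-2.73, 2.73], [-0.86, 2.22], [0.23, 2.46], [-1.11, 4.25], [0.08, 2.63], [-2.82, 2.82]. Speed limits (rad/s): [2.79, 2.79, 3.14, 3.14, 3.14, 3.14].

### API

Orientations are given as a 3x3 rotation matrix whose columns are the frame's x, y, z axes.
In Python, from plant import ctrl, sensors, optics gives the robot as it stands. Calls block until the motion is done:
- ctrl.move_ptp(position, orientation): joint-space move of the TCP to a pose.
- ctrl.move_l(position, rot=None, vel=150, threshold=None): straight line of the TCP; rot=None keeps the orientation; vel is the mean speed in mm/s. With threshold (N) it stops when the force on the tool has changed by that much, and returns True; else False.
- ctrl.set_joints(angles): joint-space move.
- ctrl.gripper_to(opening, force=None): finger opening in mm; force is the grip in N (None keeps the last); returns when the fingers have stopped.
- ctrl.hold(seconds).
- ctrl.solve_ik(position, orientation): joint angles nearest the present ones, or None.
- sensors.read_state(): the state.
- optics.grab_frame(name): name is "scene" or "top" or "wrist"; returns (picture, depth): 384x512x3 uint8, red, green, blue; 384x512 float32, mm along the optical axis (not along the pixel's ray), 0 where there is no reading.
- optics.camera_params(name): a dict with "mtx" (3x3 intrinsics, pixels), "R" (3x3) and "t" (3): a world point X has camera coordinates R X + t; the wrist camera has in their place "T_tool_cam" (4x4, takes a point from camera to tool coordinates, whose origin is the TCP and whose axes are the flange's). Camera axes: x right, y down, z forward; pixel columns grow to the right and rows downward; lengths in mm; the calibration is good to about 2 mm. A picture is of the moment at which its call begins: read the wrist's pose just before it. camera_params takes no time and is no camera call.
A pose or a line that the arm cannot do raises ctrl.MotionError and nothing moves.
- ctrl.finish_job(): hands the job in, once; it reports no verdict.
The state is a dict: "t": time; "q": joint angles; "qvel": joint speeds; "tau": joint torques, N m; "eef_pos": TCP position; "eef_rot": TCP orientation; "force": force on the tool from outside, world axes, zero at the start; "wrist_torque": the same for the moment, N m; "grip_width": finger opening in mm.
Only numpy, scipy, OpenCV 4.12 (cv2) and the standard library are available. Lean on these libraries where they do the work, as an engineer would, in place of code of your own. Each camera call takes 0.05 s, during which the arm holds its last target.

## Working session

There is one attempt and no reset: what is moved stays moved. The work goes in short steps, each a Python script; the robot and the scene stay as the last script left them, time stands still between calls to the robot, and variables do not carry over. Pictures are saved under pics/ and viewed, and the job is handed in when it is done.

```bash
ls; mkdir -p pics; python3 - <<'E'
from plant import ctrl,sensors,optics
import cv2,numpy as np
s=sensors.read_state();print(s['t'],s['eef_pos'],s['eef_rot'],s['force'],ctrl.tcp_to_tips,s['grip_width'])
for n in("scene","top"):
    im,d=optics.grab_frame(n);cv2.imwrite(f"pics/{n}0.png",im[:,:,::-1]);np.savez(f"{n}0.npz",im=im,d=d)
    print(optics.camera_params(n))
E
```

```text
pics
0.0 [170.60472652 548.35519817 255.10085297] [[-9.54798642e-01  2.97251533e-01 -1.03872860e-03]
 [ 2.97253124e-01  9.54796384e-01 -2.10841290e-03]
 [ 3.65045340e-04 -2.32187510e-03 -9.99997238e-01]] [-0.12014718  0.20129106  0.39727951] 25.0 85.43944583546023
{'mtx': array([[396.10732158,   0.        , 265.84104895],
       [  0.        , 396.10732158, 194.7558114 ],
       [  0.        ,   0.        ,   1.        ]]), 'R': array([[ 0.06271824,  0.99801696, -0.00534522],
       [ 0.8149081 , -0.0543017 , -0.57704083],
       [-0.57618678,  0.03183513, -0.81669781]]), 't': array([ -75.68603095, -397.32256192, 1749.1254442 ])}
{'mtx': array([[394.47627397,   0.        , 255.08007522],
       [  0.        , 394.47627397, 192.70569783],
       [  0.        ,   0.        ,   1.        ]]), 'R': array([[-0.00645987, -0.99986394,  0.01517777],
       [-0.99450326,  0.00483752, -0.10459377],
       [ 0.10450612, -0.01577001, -0.9943992 ]]), 't': array([  20.95092465,  571.645059  , 1158.73936885])}
```

View pics/scene0.png

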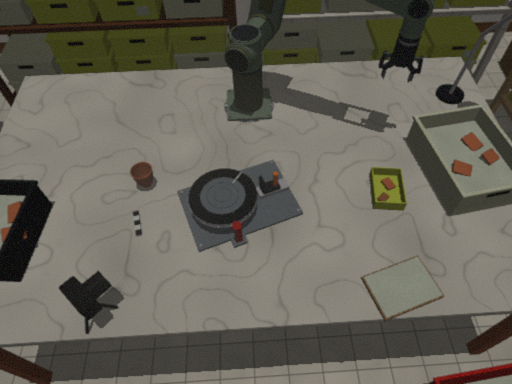

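View pics/top0.png

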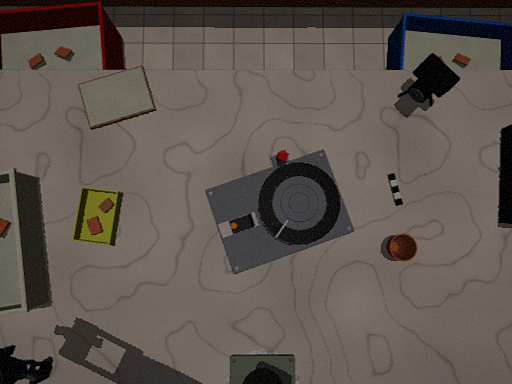

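The scene view shows the turntable at about (223,198), the red pointer at (238,232) and the orange post at (275,178). In the top view the disc is at (299,204), the pointer at (283,156), the brake at (235,226) and the mark near (281,229). Next I'll measure them.

```bash
cat > h.py <<'E'
import numpy as np,cv2
from plant import optics
P={n:optics.camera_params(n) for n in("scene","top")}
def toplane(n,uv,z):
    p=P[n];uv=np.atleast_2d(uv).astype(float)
    r=np.c_[uv,np.ones(len(uv))]@np.linalg.inv(p['mtx']).T@p['R']
    c=-p['R'].T@p['t']; return c+r*((z-c[2])/r[:,2])[:,None]
def proj(n,X):
    p=P[n];c=np.atleast_2d(X)@p['R'].T+p['t'];q=c@p['mtx'].T;return q[:,:2]/q[:,2:]
def cloud(n,d):
    p=P[n];v,u=np.mgrid[:384,:512];r=np.stack([u,v,np.ones_like(u)],-1)@np.linalg.inv(p['mtx']).T
    return (r*d[...,None]-p['t'])@p['R']
E
python3 - <<'E'
from h import *
for n,(x0,y0,x1,y1) in dict(top=(195,140,365,280),scene=(170,150,310,250)).items():
    f=np.load(f"{n}0.npz");im=f['im'];X=cloud(n,f['d'])
    c=cv2.resize(im[y0:y1,x0:x1,::-1],None,fx=4.7 if n=='top' else 5.5,fy=4.7 if n=='top' else 5.5,interpolation=cv2.INTER_CUBIC)
    c=np.clip(c.astype(float)*1.8,0,255).astype(np.uint8)
    if c.shape[0]>600:c=c[:600]
    cv2.imwrite(f"pics/{n}0z.png",c[:, :800])
    hsv=cv2.cvtColor(im,cv2.COLOR_RGB2HSV)
    sub=np.zeros(im.shape[:2],bool);sub[y0:y1,x0:x1]=1
    red=sub&((hsv[...,0]<5)|(hsv[...,0]>172))&(hsv[...,1]>150)&(hsv[...,2]>60)
    ora=sub&(hsv[...,0]>=5)&(hsv[...,0]<20)&(hsv[...,1]>150)&(hsv[...,2]>80)
    for nm,m in(('red',red),('ora',ora)):
        v,u=np.nonzero(m);print(n,nm,m.sum(),u.mean(),v.mean(),np.median(X[m],0),np.percentile(X[m][:,2],[5,50,95]))
    # disc heights
    u0,v0=(299,204) if n=='top' else (223,198)
    print('disc',X[v0-8:v0+8,u0-8:u0+8].reshape(-1,3).mean(0))
    z=X[...,2]; print('bench z',np.median(z[250:280,150:200]))
E
```

```text
top red 84 282.3690476190476 155.3095238095238 [672.66763755 -60.58772704  98.40110407] [ 93.08456997  98.40110407 101.94518834]
top ora 34 233.3235294117647 225.41176470588235 [473.36247114  81.24336194 102.87021958] [ 45.4167175  102.87021958 106.30286454]
disc [ 533.77299469 -105.12063299   90.76740449]
bench z -0.4560855214174554
scene red 59 236.4406779661017 225.15254237288136 [675.33926398 -62.05493135 100.54524919] [ 97.08562404 100.54524919 103.90046957]
scene ora 19 275.05263157894734 174.26315789473685 [476.98787415  78.84034441 104.06554208] [ 90.42908298 104.06554208 108.05605241]
disc [ 557.0539483  -106.52009736   92.21686948]
bench z 0.8039118294443279
```

View pics/top0z.png

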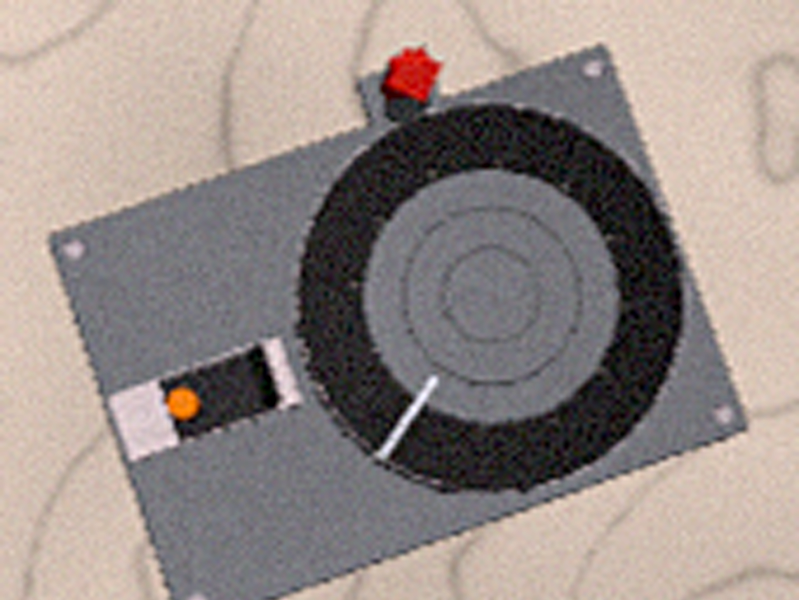

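View pics/scene0z.png

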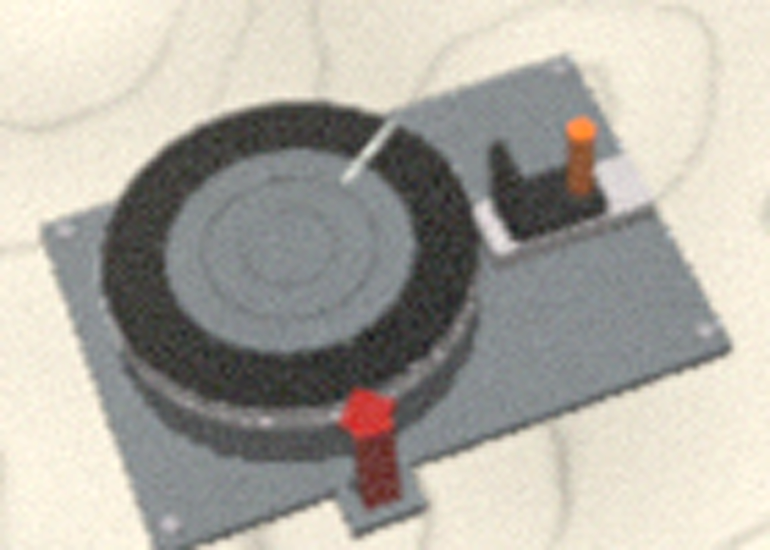

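```bash
python3 - <<'E'
from h import *
from scipy.optimize import least_squares
cs={}
for n,(x0,y0,x1,y1) in dict(top=(195,140,365,280),scene=(170,150,310,250)).items():
    f=np.load(f"{n}0.npz");im=f['im'];X=cloud(n,f['d'])
    g=cv2.GaussianBlur(im,(3,3),0).astype(int)
    v,u=np.mgrid[:384,:512];c0=np.array([558,-105.])
    r=np.hypot(X[...,0]-c0[0],X[...,1]-c0[1])
    m=((g.max(-1)<(48 if n=='top' else 52))&(r<140)&(X[...,2]>70)).astype(np.uint8)
    cnt=max(cv2.findContours(m,cv2.RETR_EXTERNAL,cv2.CHAIN_APPROX_NONE)[0],key=cv2.contourArea)
    h=cv2.convexHull(cnt); (c,ax,a)=cv2.fitEllipse(h); cs[n]=c;print(n,c,ax,a)
    for z in(60,74,88): print(z,toplane(n,c,z)[0])
    band=(m>0)&(r<115)&(r>85); print('band z',np.median(X[band][:,2]),np.std(X[band][:,2]))
    # diameter on plane
    for z in(80,88): 
        hp=toplane(n,h[:,0],z);(cc,rr)=cv2.minEnclosingCircle(hp[:,:2].astype(np.float32));print('circ',z,cc,rr)
    # plate: grey pixels on z 4..20
    grey=(np.abs(X[...,2]-12)<8)&((g[...,0]-g[...,2])<8)&(u>x0)&(u<x1)&(v>y0)&(v<y1)
    cn=max(cv2.findContours(grey.astype(np.uint8),cv2.RETR_EXTERNAL,cv2.CHAIN_APPROX_NONE)[0],key=cv2.contourArea)
    hp=toplane(n,cn[:,0],12)[:,:2].astype(np.float32);R=cv2.minAreaRect(hp);print('rect',R,cv2.boxPoints(R).round(1).tolist())
    cv2.imwrite(f'pics/m_{n}.png',np.hstack([m*255,grey.astype(np.uint8)*255])[130:290,150:900])
    # mark
    mk=((g.min(-1)>(95 if n=='top' else 110))&(r<116)&(X[...,2]>75))
    vv,uu=np.nonzero(mk);print('mark px',len(uu),uu.mean(),vv.mean())
    mp=toplane(n,np.c_[uu,vv],88);print(mp.round(0)[:40].tolist() if len(mp)<60 else '')
# triangulate centre
def ray(n,uv):
    p=P[n];c=-p['R'].T@p['t'];d=p['R'].T@np.linalg.inv(p['mtx'])@np.r_[uv,1];return c,d/np.linalg.norm(d)
A=np.zeros((3,3));b=np.zeros(3)
for n in cs:
    c,d=ray(n,cs[n]);M=np.eye(3)-np.outer(d,d);A+=M;b+=M@c
print('tri',np.linalg.solve(A,b))
E
```

```text
top (298.9714660644531, 202.82684326171875) (81.50001525878906, 82.55428314208984) 143.2288360595703
60 [ 538.10668634 -110.36881161   60.        ]
74 [ 537.00581866 -108.58405094   74.        ]
88 [ 535.90495098 -106.79929027   88.        ]
band z 81.17823208077667 2.0596929953209697
circ 80 (537.8809204101562, -108.24314880371094) 119.16482543945312
circ 88 (537.2423706054688, -107.22025299072266) 118.32245635986328
rect ((534.0966186523438, -50.73590087890625), (299.7935791015625, 386.7750549316406), 19.032737731933594) [[329.29998779296875, 83.19999694824219], [455.5, -282.3999938964844], [738.9000244140625, -184.6999969482422], [612.7000122070312, 181.0]]
mark px 14 284.5 223.92857142857142
[[487.0, -72.0, 88.0], [484.0, -69.0, 88.0], [484.0, -72.0, 88.0], [481.0, -66.0, 88.0], [481.0, -69.0, 88.0], [479.0, -66.0, 88.0], [479.0, -69.0, 88.0], [476.0, -63.0, 88.0], [476.0, -66.0, 88.0], [473.0, -63.0, 88.0], [470.0, -60.0, 88.0], [467.0, -57.0, 88.0], [464.0, -57.0, 88.0], [462.0, -54.0, 88.0]]
scene (222.3885955810547, 196.57749938964844) (54.431819915771484, 68.23367309570312) 80.158203125
60 [ 530.56883616 -110.06917794   60.        ]
74 [ 540.47456696 -108.73724476   74.        ]
88 [ 550.38029776 -107.40531158   88.        ]
band z 82.87198418066143 2.324930808459285
circ 80 (538.1416625976562, -108.68983459472656) 118.42938995361328
circ 88 (543.84912109375, -107.92499542236328) 117.58256530761719
rect ((587.7406005859375, -60.38322448730469), (455.167236328125, 256.9983825683594), 85.46920776367188) [[441.70001220703125, -277.1000061035156], [697.9000244140625, -297.3999938964844], [733.7999877929688, 156.3000030517578], [477.6000061035156, 176.60000610351562]]
mark px 0 nan nan
[]
tri [ 537.35268    -109.15189096   69.58682442]<stdin>:24: RuntimeWarning: Mean of empty slice.
  ret = ret.dtype.type(ret / rcount)
```

View pics/m_top.png

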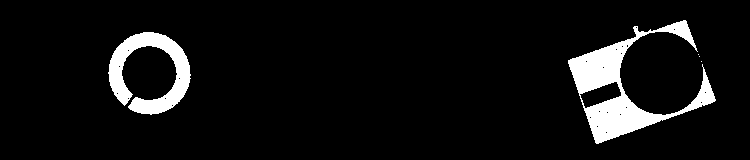

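```bash
python3 - <<'E'
from h import *
def zt(p):return (np.array(p)-2)/4.7+[195,140]
def zs(p):return (np.array(p)-2.5)/5.5+[170,150]
b=toplane('top',[zt(p) for p in[(73,249),(593,69),(724,414)]],12)
print(b.round(1)); d=b[0]-b[1];print('yaw(+x) from long',np.degrees(np.arctan2(d[1],d[0]))-90); d=b[1]-b[2];print('from short',np.degrees(np.arctan2(d[1],d[0])))
b=toplane('scene',[zs(p) for p in[(66,230),(561,66),(706,331),(168,523)]],12)
print(b.round(1)); 
for i,j,o in((1,0,90),(2,3,90),(3,0,0),(2,1,0)): d=b[i]-b[j];print(np.degrees(np.arctan2(d[1],d[0]))-o)
C=np.array([537.5,-108.3])
for n in('top','scene'):
    f=np.load(f"{n}0.npz");im=f['im']
    hsv=cv2.cvtColor(im,cv2.COLOR_RGB2HSV);X=cloud(n,f['d'])
    ora=(hsv[...,0]>=5)&(hsv[...,0]<20)&(hsv[...,1]>150)&(hsv[...,2]>80)&(X[...,2]>95)&(X[...,1]>0)&(X[...,1]<150)&(np.abs(X[...,0]-480)<60)
    if n=='top':
        v,u=np.nonzero(ora);p=toplane(n,[u.mean(),v.mean()],104)[0]
    else: p=toplane(n,zs((580,128)),104)[0]
    e=p[:2]-C;print(n,'post',p,np.linalg.norm(e),np.degrees(np.arctan2(e[1],e[0]))-90)
# scene pointer tip and mark
for nm,n,p,z in(('markin','top',zt((434,380)),83),('markout','top',zt((381,457)),83),('markin','scene',zs((345,182)),83),('markout','scene',zs((394,122)),83)):
    q=toplane(n,p,z)[0];e=q[:2]-C;print(nm,n,q.round(1),np.linalg.norm(e),np.degrees(np.arctan2(e[1],e[0])))
E
```

```text
[[ 574.8  154.8   12. ]
 [ 692.4 -186.8   12. ]
 [ 465.4 -266.4   12. ]]
yaw(+x) from long 19.00654387949656
from short 19.3118660368792
[[ 463.  -265.4   12. ]
 [ 342.3   76.7   12. ]
 [ 572.   154.7   12. ]
 [ 689.8 -189.6   12. ]]
19.440222425444944
18.89533403716254
18.468708319198274
18.761441185222083
top post [484.96160277  58.42390444 104.        ] 174.80601675853873 17.490794648979673
scene post [471.67631397  79.07020506 104.        ] 198.59595008005155 19.356520296257102
markin top [486. -72.  83.] 63.00777982460939 144.80026189200373
markout top [439.7 -39.1  83. ] 119.80718315818412 144.74668586248507
markin scene [489.  -73.1  83. ] 59.92302951595437 144.02099532923611
markout scene [442.  -40.4  83. ] 117.20976570780468 144.60212785086952
```

Measured so far: disc centre about (537.5, −108.3), base yaw about 19.1°, mark at about 144.6° (platter about 2.19 rad), band height about 82 mm. Next I approach and feel for the surface.

```bash
cat >> h.py <<'E'
from plant import ctrl,sensors
C=np.array([537.5,-108.3]);YAW=np.radians(19.1)
def rot(a): # tool y at angle a, z down
    y=np.array([np.cos(a),np.sin(a),0]);z=np.array([0,0,-1.]);return np.c_[np.cross(y,z),y,z]
RT=rot(YAW)
def on(deg,r=100):a=np.radians(deg);return C+r*np.array([np.cos(a),np.sin(a)])
E
python3 - <<'E'
from h import *
ctrl.gripper_to(0,20)
p=on(330)
ctrl.move_ptp([*p,190],RT);s=sensors.read_state();print(s['t'],s['eef_pos'],s['q'],s['force'],s['grip_width'])
ctrl.move_l([*p,118],vel=120);ctrl.hold(.2);s=sensors.read_state();print(s['t'],s['eef_pos'],s['force'])
hit=ctrl.move_l([*p,98],vel=15,threshold=2.5);s=sensors.read_state();print(hit,s['t'],s['eef_pos'],s['force'])
ctrl.hold(.1);s=sensors.read_state();print(s['t'],s['eef_pos'],s['force'])
E
```

```text
3.825 [ 624.31228236 -157.27451785  190.12084569] [-3.81181455e-01  4.05561410e-01  1.42587890e+00  2.44568770e-04
  1.31007492e+00 -7.16058400e-01] [0.44341324 0.56476367 1.09640905] -0.010623357270720998
4.775 [ 624.97790231 -158.65065359  119.4025746 ] [-0.00847862  0.37966875  0.71164928]
True 5.6833 [ 624.27636388 -158.4272312   103.98690988] [ 0.27041468 -1.06658274  4.02028777]
5.7833 [ 624.2408734  -158.3958317   104.04366925] [ 0.14412857 -0.50498879  4.38123748]
```

```bash
python3 - <<'E'
from h import *
s=sensors.read_state();zc=103.6
a=330.;p=on(a)
for k in range(4):
    ctrl.move_l([*p,zc],vel=10);s=sensors.read_state();f=s['force'][2];print(round(s['t'],2),s['eef_pos'].round(2),zc,s['force'].round(2))
    zc+=np.clip((f-6)/4*.6,-.5,.5)
for k in range(4):
    a-=3;ctrl.move_l([*on(a),zc],vel=40);s=sensors.read_state();f=s['force'][2];print(round(s['t'],2),s['eef_pos'].round(2),round(zc,2),s['force'].round(2))
    zc+=np.clip((f-6)/4*.4,-.5,.5)
print(a,zc)
im,_=optics.grab_frame('top')
x=cv2.resize(im[140:280,195:365,::-1],None,fx=4.7,fy=4.7,interpolation=cv2.INTER_CUBIC);cv2.imwrite('pics/t1.png',np.clip(x*1.8,0,255).astype(np.uint8))
E
```

```text
6.03 [ 624.3  -158.38  103.87] 103.6 [-0.46  0.26  3.99]
6.28 [ 624.35 -158.41  103.54] 103.29839245069995 [ 0.24 -0.99  5.06]
6.53 [ 624.38 -158.42  103.41] 103.15718549876678 [ 0.02 -0.2   5.24]
6.78 [ 624.37 -158.42  103.28] 103.04289181014333 [ 0.51 -0.28  5.22]
7.07 [ 621.7  -162.71  103.19] 102.93 [1.11 0.37 5.84]
7.35 [ 618.73 -167.02  103.2 ] 102.91 [1.   0.58 5.1 ]
7.63 [ 615.54 -171.16  103.12] 102.82 [-0.05  0.61  5.25]
7.92 [ 612.15 -175.15  103.09] 102.75 [ 0.33 -0.52  5.28]
318.0 102.67326319433232
```

View pics/t1.png

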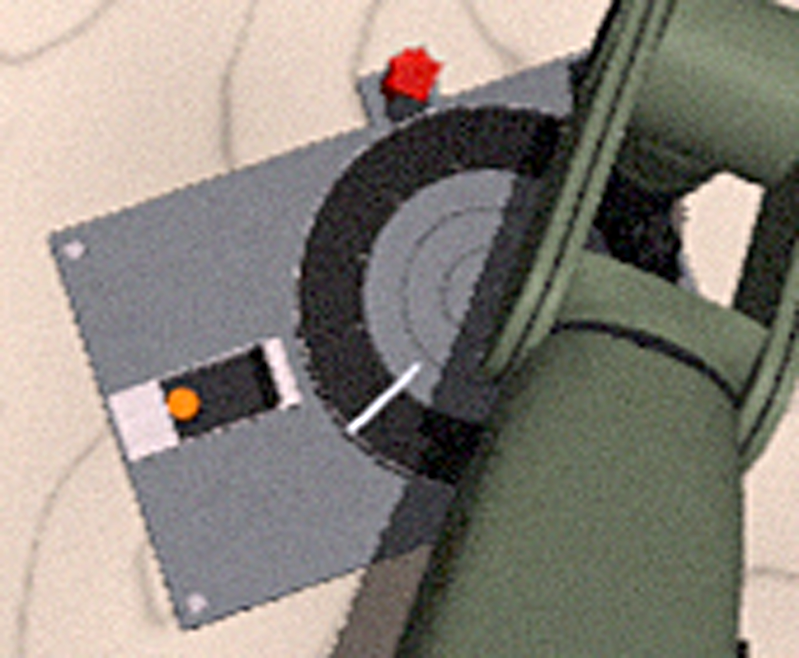

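The mark's outer end has moved from (381,457) to (350,431), clockwise, so the disc follows the fingertip. I'll continue the sweep.

```bash
python3 - <<'E'
from h import *
zc=102.67;a=318.;fm=[]
for k in range(36):
    a-=3;ctrl.move_l([*on(a),zc],vel=45);s=sensors.read_state();f=s['force'][2];fm.append(f)
    zc+=np.clip((f-6)/4*.4,-.4,.5)
    if f>10: print('high',f);break
print(a,zc,s['t'],s['eef_pos'],np.round(fm,1))
im,_=optics.grab_frame('top')
x=cv2.resize(im[140:280,195:365,::-1],None,fx=4.7,fy=4.7,interpolation=cv2.INTER_CUBIC);cv2.imwrite('pics/t2.png',np.clip(x*1.8,0,255).astype(np.uint8))
E
```

```text
210.0 102.07683628888745 17.5667 [ 451.49912378 -158.46495084  102.58591531] [5.  5.5 4.9 5.8 5.3 5.9 5.6 5.8 6.7 5.5 6.6 5.4 5.2 6.1 5.  5.7 6.7 6.3
 6.2 5.7 6.4 6.6 5.8 5.9 5.9 5.3 5.7 5.4 6.2 5.8 5.4 5.2 6.2 6.6 6.9 5.5]
```

View pics/t2.png

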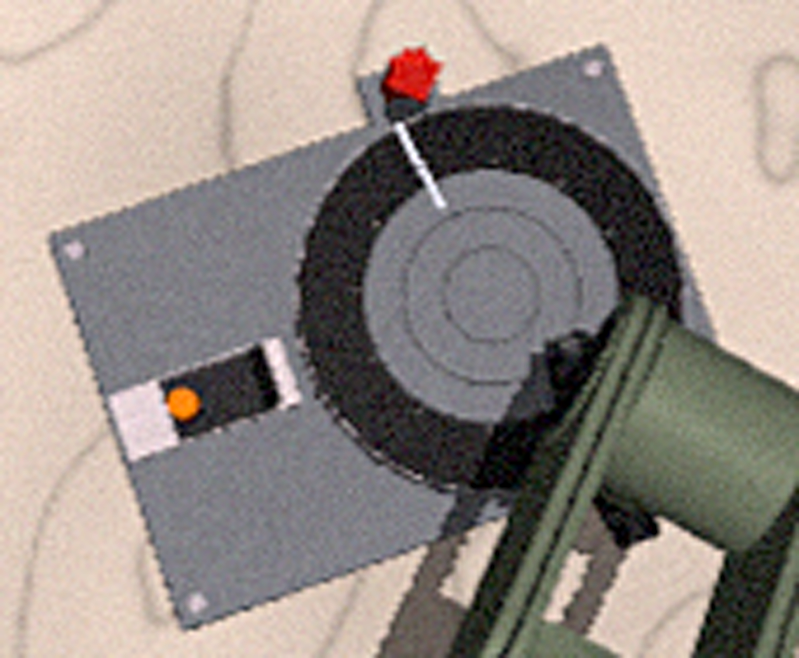

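The mark now runs from (398,123) to (443,208), a few degrees short of the pointer. I'll measure the remaining angle.

```bash
cat >> h.py <<'E'
def mark(n,im,z=79.,thr=None,ang=None):
    g=im.astype(float).min(-1); 
    th=np.radians(np.arange(-15,16,.25)+19.1) if ang is None else np.radians(ang)
    # polar sampling about the axis on the disc plane
    out=[]
    rs=np.arange(66,117,3.)
    for r in rs:
        pts=np.c_[C[0]+r*np.cos(th),C[1]+r*np.sin(th),np.full(len(th),z)]
        uv=proj(n,pts).astype(np.float32)
        v=cv2.remap(g.astype(np.float32),uv[:,0].copy(),uv[:,1].copy(),cv2.INTER_LINEAR).ravel()
        w=np.clip(v-np.median(v)-25,0,None)
        if w.sum()>40: 
            t=(w*th).sum()/w.sum(); out.append([r,np.degrees(t)-19.1])
    return np.array(out)
E
python3 - <<'E'
from h import *
for n in('top','scene'):
    im,_=optics.grab_frame(n);o=mark(n,im);print(n,o.round(1).tolist(),np.median(o[:,1]))
    if n=='scene':
        x=cv2.resize(im[150:250,170:310,::-1],None,fx=5.5,fy=5.5,interpolation=cv2.INTER_CUBIC);cv2.imwrite('pics/s2.png',np.clip(x*1.8,0,255).astype(np.uint8))
E
```

```text
top [[66.0, 9.0], [69.0, 8.8], [72.0, 8.9], [75.0, 8.7], [78.0, 8.6], [81.0, 8.7], [84.0, 8.4], [87.0, 8.7], [90.0, 8.7], [93.0, 8.5], [96.0, 9.2], [99.0, 9.0], [102.0, 8.9], [105.0, 8.8], [108.0, 8.7], [111.0, 8.8], [114.0, 8.5]] 8.746672832536575
scene [[66.0, 8.7], [69.0, 8.8], [72.0, 8.6], [75.0, 8.7], [78.0, 8.8], [81.0, 8.7], [84.0, 8.8], [87.0, 8.7], [90.0, 8.7], [93.0, 9.0], [96.0, 9.1], [99.0, 8.9], [102.0, 8.8], [105.0, 8.9], [108.0, 8.9], [111.0, 9.0], [114.0, 8.8]] 8.816563601975652
```

View pics/s2.png

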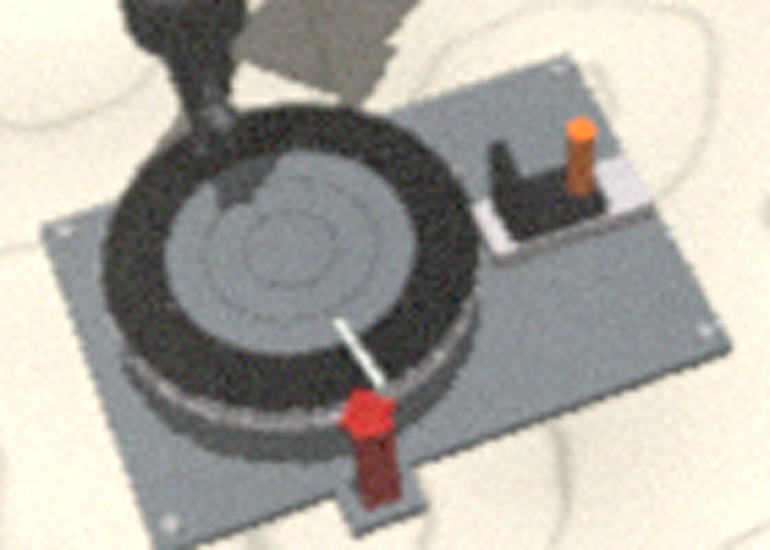

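```bash
python3 - <<'E'
from h import *
zc=102.08;a=210.;ctrl.hold(0.02)
for k in range(3):
    a-=8.8/3;ctrl.move_l([*on(a),zc],vel=35);s=sensors.read_state();f=s['force'][2];print(f.round(1))
    zc+=np.clip((f-6)/4*.4,-.4,.5)
ctrl.hold(.3)
for n in('top','scene'):
    im,d=optics.grab_frame(n);o=mark(n,im);print(n,np.median(o[:,1]))
    X=cloud(n,d);hsv=cv2.cvtColor(im,cv2.COLOR_RGB2HSV)
    red=((hsv[...,0]<5)|(hsv[...,0]>172))&(hsv[...,1]>150)&(np.hypot(X[...,0]-672,X[...,1]+61)<45)&(X[...,2]>85)
    v,u=np.nonzero(red);
    if n=='top':red&=im[...,0]>90
    else: red&=im[...,0]>120
    v,u=np.nonzero(red);p=toplane(n,np.c_[u,v],98)[:,:2]
    e=p.mean(0)-C;print('red',len(u),p.mean(0),np.linalg.norm(e),np.degrees(np.arctan2(e[1],e[0])))
    e=(p-C)@np.array([[np.cos(YAW),-np.sin(YAW)],[np.sin(YAW),np.cos(YAW)]]);print('base extents',e.min(0),e.max(0))
print(s['t'],a,zc,s['eef_pos'])
E
```

```text
6.0
5.8
6.2
top 0.6614158253057738
red 78 [672.68894746 -60.78634667] 143.29549458490948 19.364590081745853
base extents [127.62291614 -15.2456906 ] [156.19907636  15.84626774]
scene 0.6457766804367981
red 9 [677.80793259 -60.4440709 ] 148.24474998169117 18.833372423818542
base extents [135.65268449  -9.47337567] [153.51131648   7.98039691]
18.6333 201.2 102.07673364150371 [ 444.89787555 -144.70893218  102.52388759]
```

```bash
python3 - <<'E'
from h import *
ctrl.move_l([*on(200.5),102.08],vel=20);ctrl.hold(.2)
for n in('top','scene'):
    im,d=optics.grab_frame(n);print(n,np.median(mark(n,im)[:,1]))
s=sensors.read_state();p=s['eef_pos'];print(p,s['force'])
ctrl.move_l([*on(200.5),107],vel=15);s=sensors.read_state();print(s['force'])
ctrl.move_l([*on(200.5),200],vel=120)
for n in('top','scene'):
    im,d=optics.grab_frame(n);print(n,np.median(mark(n,im,80.)[:,1]))
# move outside brake post
out=C+np.array([-np.sin(YAW),np.cos(YAW)])*245
print(out);ctrl.move_ptp([*out,200],RT)
s=sensors.read_state();print(s['t'],s['eef_pos'],s['force'])
im,d=optics.grab_frame('top');np.savez('t3.npz',im=im,d=d)
x=cv2.resize(im[140:280,195:365,::-1],None,fx=4.7,fy=4.7,interpolation=cv2.INTER_CUBIC);cv2.imwrite('pics/t3.png',np.clip(x*1.8,0,255).astype(np.uint8))
E
```

```text
top 0.24056164249200762
scene 0.2554581158874498
[ 444.58543623 -143.83139517  102.59459131] [-0.35085822 -2.29873429  6.29245646]
[-1.03197004 -1.16967865  1.66872647]
top 0.18751194118336656
scene 0.23911071548141294
[457.33161475 123.21248348]
22.125 [457.47697552 122.49884944 199.82661316] [-0.49677409  0.33582543 -0.21041841]
```

View pics/t3.png

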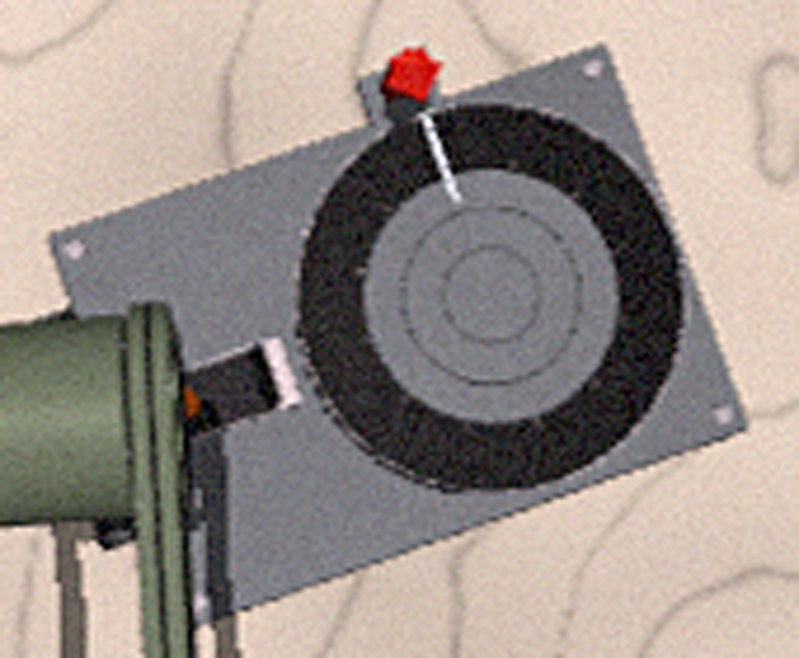

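The mark, (427,116) to (458,200), points at the arrow with about 0.2° of error in both views, and it stayed there after the fingers lifted. Next is the brake.

```bash
python3 - <<'E'
from h import *
yb=np.array([-np.sin(YAW),np.cos(YAW)]);P_=lambda r:C+yb*r
def rep(m):
    s=sensors.read_state();d=s['eef_pos'][:2]-C;print(m,round(s['t'],2),'r',round(d@yb,2),'lat',round(d@[np.cos(YAW),np.sin(YAW)],2),'z',s['eef_pos'][2].round(1),'Fy',round(s['force'][:2]@yb,2),s['force'].round(1));return s
ctrl.move_l([*P_(245),90],vel=120);ctrl.hold(.2);rep('down')
h=ctrl.move_l([*P_(205),90],vel=25,threshold=2.5);rep(f'contact {h}')
E
```

```text
down 23.44 r 244.86 lat 0.67 z 90.8 Fy 0.4 [ 0.4  0.5 -0.1]
contact True 24.49 r 217.87 lat -0.41 z 89.6 Fy -0.41 [ 0.2 -0.4  0.6]
```

```bash
python3 - <<'E'
from h import *
yb=np.array([-np.sin(YAW),np.cos(YAW)]);P_=lambda r:C+yb*r
r=217.
while r>192:
    ctrl.move_l([*P_(r),90],vel=20);s=sensors.read_state();d=s['eef_pos'][:2]-C;F=s['force'][:2]@yb
    print(r,round(d@yb,2),round(F,1),s['force'].round(1),round(s['t'],2))
    if F>12:break
    r-=2 if r>201 else .7
im,_=optics.grab_frame('scene');print(np.median(mark('scene',im,80.)[:,1]))
x=cv2.resize(im[150:250,170:310,::-1],None,fx=5.5,fy=5.5,interpolation=cv2.INTER_CUBIC);cv2.imwrite('pics/s4.png',np.clip(x*1.8,0,255).astype(np.uint8))
E
```

```text
217.0 217.37 1.5 [-1.9  1.   0.2] 24.74
215.0 215.52 3.5 [-2.2  2.9 -0.2] 24.99
213.0 213.23 3.4 [-3.1  2.5 -0.7] 25.24
211.0 211.04 3.8 [-2.8  3.  -1.6] 25.49
209.0 208.92 3.9 [-2.9  3.1 -1.7] 25.74
207.0 206.89 3.5 [-1.7  3.2 -1.5] 25.99
205.0 204.82 4.3 [-2.7  3.7 -1.6] 26.24
203.0 202.78 3.7 [-3.   2.9 -2.5] 26.49
201.0 200.78 4.4 [-3.3  3.5 -2.6] 26.74
200.3 200.23 3.1 [-2.2  2.5 -1.8] 26.99
199.60000000000002 199.55 3.3 [-2.4  2.6 -2.1] 27.24
198.90000000000003 198.85 3.7 [-2.2  3.1 -1.4] 27.49
198.20000000000005 198.1 2.8 [-1.7  2.4 -1.4] 27.74
197.50000000000006 197.42 4.4 [-2.8  3.7 -0.7] 27.99
196.80000000000007 196.72 4.2 [-1.8  3.8 -1.8] 28.24
196.10000000000008 196.56 5.3 [-2.1  4.9 -1.4] 28.49
195.4000000000001 196.47 7.0 [-2.7  6.5 -0.5] 28.74
194.7000000000001 196.39 10.0 [-3.7  9.3  0.5] 28.99
194.0000000000001 196.28 12.0 [-4.  11.3  1.1] 29.24
193.30000000000013 196.24 14.1 [-3.7 13.7  0.9] 29.49
0.23483737580339437
```

View pics/s4.png

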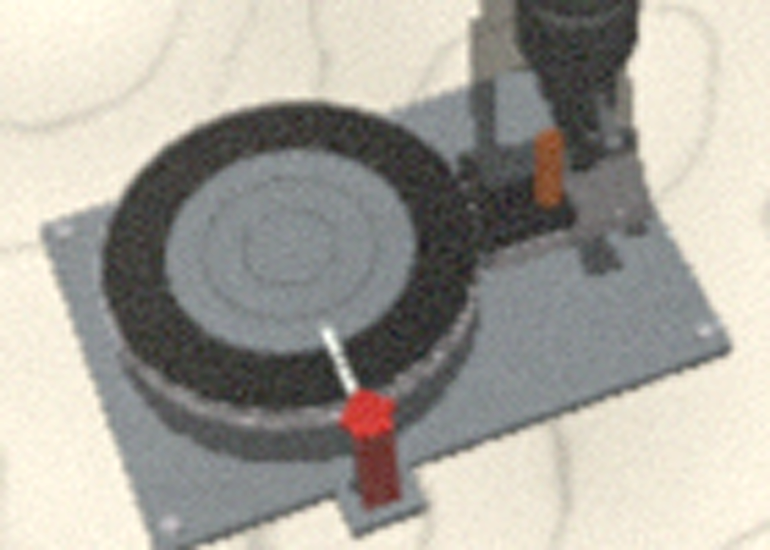

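The brake hit a hard stop after about 22 mm of travel, with the shoe touching the rim in the picture and the mark still at 0.23°. I'll press slightly more, then back off and check.

```bash
python3 - <<'E'
from h import *
yb=np.array([-np.sin(YAW),np.cos(YAW)]);P_=lambda r:C+yb*r
ctrl.move_l([*P_(191.5),90],vel=15);ctrl.hold(.3);s=sensors.read_state();print((s['eef_pos'][:2]-C)@yb,s['force'].round(1))
ctrl.move_l([*P_(245),90],vel=80);ctrl.move_l([*P_(245),220],vel=150)
ctrl.move_ptp([330,330,260],RT);ctrl.hold(.3)
s=sensors.read_state();print(s['t'],s['force'].round(1))
for n,(x0,y0,x1,y1),k in(('top',(195,140,365,280),4.28),('scene',(170,150,310,250),5.5)):
    im,d=optics.grab_frame(n);print(n,np.median(mark(n,im,80.)[:,1]))
    cv2.imwrite(f'pics/{n}5.png',np.clip(cv2.resize(im[y0:y1,x0:x1,::-1],None,fx=k,fy=k,interpolation=cv2.INTER_CUBIC)*1.8,0,255).astype(np.uint8))
    X=cloud(n,d);hsv=cv2.cvtColor(im,cv2.COLOR_RGB2HSV)
    o=(hsv[...,0]>=5)&(hsv[...,0]<20)&(hsv[...,1]>150)&(hsv[...,2]>80)&(X[...,2]>97)&(X[...,2]<112)&(np.hypot(X[...,0]-480,X[...,1]-60)<50)
    v,u=np.nonzero(o);p=toplane(n,[u.mean(),v.mean()],104)[0];print('post r',(p[:2]-C)@yb)
E
```

```text
195.99322938570822 [-5.6 18.4  3.3]
33.2083 [-0.2  0.1  0.5]
top 0.20794143063296033
post r 175.6249920638124
scene 0.27638187668004477
post r 176.07778137471595
```

View pics/top5.png

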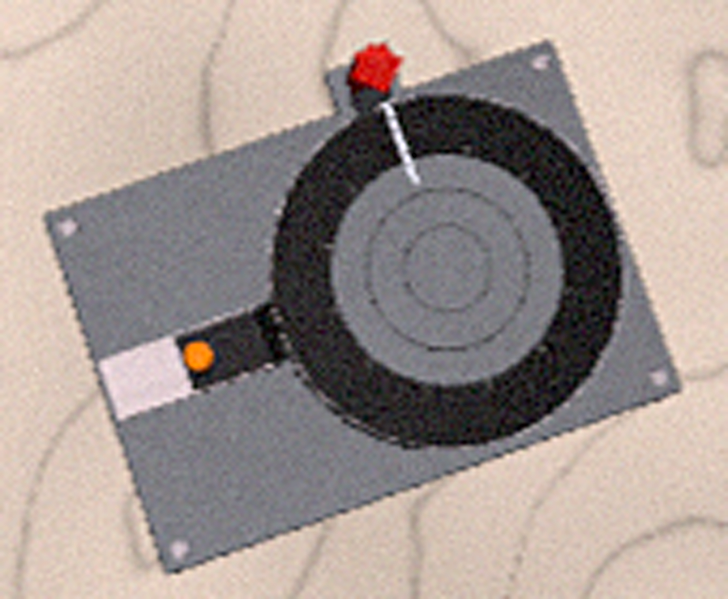

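View pics/scene5.png

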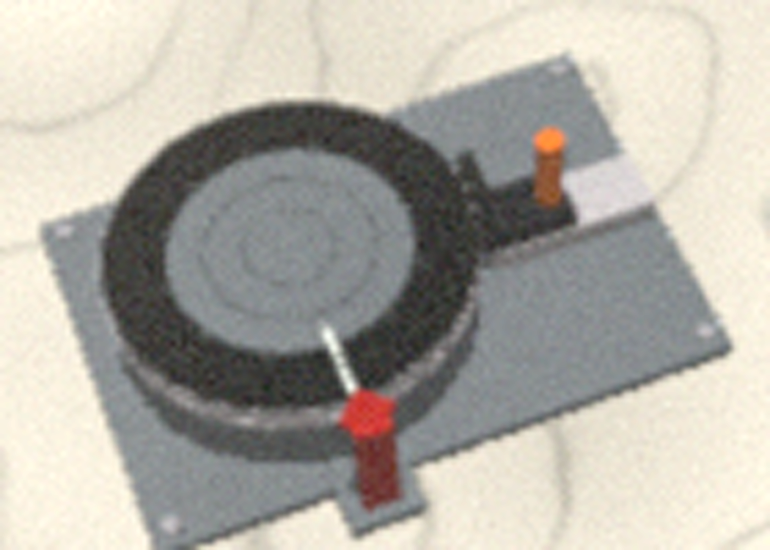

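The post now stands about 176 mm from the axis, roughly 23 mm further in. The shoe lies against the rim near (275,330) in the top view. The mark, (388,105) to (415,182), points at the pointer, and the gripper is clear.

```bash
python3 -c "
from plant import ctrl
ctrl.finish_job()"
```

```text
the job is handed in; nothing more can be done
```

The turntable mark is at the red pointer, the brake is pushed home, the gripper is clear, and the job is handed in (about 33 s used of 72).

- **Turning:** I dragged the disc clockwise about 126° with the closed fingertips on the black band. The force I read after each small step was 4 to 7 N, well under the 15 N limit.
- **Mark:** The last check put it about 0.2 to 0.3° from the pointer direction in both camera views. It did not shift when the fingers lifted or when the brake went on. The pointer direction itself is known to about 0.3°.
- **Brake:** I pushed the post about 22 mm until it hit a hard stop, ending at roughly 19 N. Afterwards the cameras put the post about 176 mm from the axis, with the shoe against the rim.
- **Bystanders:** My path kept away from the bowl, scale bar and finds tray. I did not measure their positions again at the end.
- **Disagreements:** The camera depth put the disc top at 81 to 83 mm, but feeling it gave about 80 mm, so I used the felt height. An early top-view reading put the post about 175 mm out instead of 199 mm. I discarded it because the scene view gave 198.6 mm, and the fingertip then met the post about where expected.

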